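# Tare the pantry scale and weigh a squash

### The job

Weigh the butternut squash: set the empty wooden caddy squarely in the middle of the scale's steel platform and let go, then press the long tare pad (not the round one) with the fingertips, firmly enough to feel about 6 newtons but never hard, and hold it for about half a second. Then lower the squash into either bay of the caddy, standing upright on its bulb, without dropping it, and let go. Leave the other groceries where they are.

Things in the scene. Friction and masses are not known exactly. Their poses are not given: they have to be found in the camera images.
- scale: flat white kitchen scale, fixed, 275 (x) by 200 (y) by 36 mm high. Origin under the middle of it, z up. Its black key strip, 80 mm deep and 30 mm high, is on the -x side (towards the robot); the square steel platform takes up the rest. Turned up to about 20 degrees.
- platform (a point): centre of the top face of the scale's steel platform, 190 x 190 mm, 36 mm above the table; same axes as the scale.
- tare_key: tare key: grey oblong membrane pad, 30 (x) by 56 (y) mm, at the +y end of the scale's strip. Origin at the centre of its underside; top face 4 mm above that, 34 mm above the table. Gives only 2.5 mm straight down on a stiff spring (4 N per mm, 10 N fully down). Tares when pressed by the fingertips with 4 N or more for 0.3 s; over 20 N damages it.
- unit_key: the other key: a grey round pad, 26 mm across, of the same height, at the strip's -y end, about 128 mm from the tare key. Must not be pressed. Origin at the centre of its underside.
- caddy: light wooden two-bay caddy, 170 (x) by 174 (y) mm, 0.4 kg. Origin under its centre, z up. Walls 5 mm thick, 40 mm high; floor 5 mm thick. An 8 mm divider along x in the middle carries a handle bar, 120 mm long (x), 20 mm thick (y), 60 to 78 mm above the origin, over the centre of mass. The bays, 160 (x) by 78 (y) mm, are centred at y = +43 and -43 mm.
- squash: tan butternut squash standing upright, loose, 0.3 to 0.5 kg, 141 mm high with its stalk. Origin at the centre of its flat underside, z up its axis. Bulb 62 mm across at 34 mm up; neck 45 mm across from 84 to 116 mm up (grip here). May stand on either side of the scale, the caddy on the other.
- onion: brown onion, 68 mm across, 66 mm high, about 95 mm from the squash, beyond it; leave alone. Origin under its centre.
- low_tin: low tin, 72 mm across, 50 mm high, about 105 mm from the squash, on its robot side; leave alone. Origin under its centre.
- jar: glass jar with black lid, 76 mm across, 110 mm high, beyond the scale; leave alone. Origin under its centre.
- tall_tin: tin, 74 mm across, 110 mm high, beyond the scale; leave alone. Origin under its centre.
- carton: cardboard carton, 55 x 130 x 150 mm high, beyond the scale; leave alone. Origin under its centre.

How it is judged (in metres and radians):
On the way, in this order (a step that is already met when the one before it is completed fails the run):
1. the empty caddy stands squarely on the platform, released (horizontal distance between caddy and platform below 0.025 m and z of caddy in the frame of platform between -0.004 and 0.004 m and angle between caddy's own z axis and vertical below 0.06 rad and (angle between the x axis of caddy and the x axis of scale, either way round below 0.2 rad or angle between the x axis of caddy and the y axis of scale, either way round below 0.2 rad) and linear speed of caddy below 0.02 m/s and contact force between caddy and the fingers below 0.05 N and contact force between squash and caddy below 0.01 N), for 0.2 s.
2. the tare pad is pressed by the fingertips with 4 N or more for 0.3 s, with the empty caddy on the platform (horizontal distance between caddy and platform below 0.025 m and z of caddy in the frame of platform between -0.004 and 0.004 m and angle between caddy's own z axis and vertical below 0.06 rad and (angle between the x axis of caddy and the x axis of scale, either way round below 0.2 rad or angle between the x axis of caddy and the y axis of scale, either way round below 0.2 rad) and contact force between squash and caddy below 0.01 N and contact force between tare_key and the fingers above 4 N), for 0.3 s.
At the end, for the whole second after the job is handed in: The caddy stands level on the platform, its centre within 25 mm of the platform's centre and its sides within about 11 degrees of parallel to the platform's, with the squash standing on the floor of one of its bays, upright within about 7 degrees, both released and at rest (horizontal distance between caddy and platform below 0.025 m and z of caddy in the frame of platform between -0.004 and 0.004 m and angle between caddy's own z axis and vertical below 0.06 rad and (angle between the x axis of caddy and the x axis of scale, either way round below 0.2 rad or angle between the x axis of caddy and the y axis of scale, either way round below 0.2 rad) and linear speed of each of caddy, squash below 0.02 m/s and x of squash in the frame of caddy between -0.07 and 0.07 m and (y of squash in the frame of caddy between 0.025 and 0.065 m or y of squash in the frame of caddy between -0.065 and -0.025 m) and z of squash in the frame of caddy between 0.002 and 0.01 m and angle between squash's own z axis and vertical below 0.12 rad and contact force between each of squash, caddy and the fingers below 0.05 N); the robot touches nothing.
It fails at once if the tare pad is pressed with more than 20 N (contact force between tare_key and anything else above 20 N).
It fails at once if the round key is pressed (more than 1.5 N) (contact force between unit_key and anything else above 1.5 N).
It fails at once if the squash is dropped (from more than about 18 mm) or knocked over: it moves at over 0.6 m/s while the fingers do not hold it (linear speed of squash above 0.6 m/s and contact force between squash and the fingers below 0.05 N).
It fails at once if another grocery item is moved more than 25 mm or tipped (distance of any of onion, low_tin, jar, tall_tin, carton from where it was at the start of the episode above 0.025 m or angle between any of onion, low_tin, jar, tall_tin, carton's own z axis and vertical above 0.3 rad).
It also fails if it takes over 72 s, if anything falls off the work surface, if the arm or the gripper's body presses on something with over 40 N, if the wrist force passes 120 N, or if a joint passes its speed limit or range.

### The arm

A 7-joint arm with a two-finger parallel gripper is mounted at the origin on the work surface. World frame = base frame: x ahead of the robot, y to its left, z up, the work surface at z = 0. Lengths are in mm, angles in rad, forces in N, time in s.
With the tool pointing down it reaches from about 400 to 875 mm from the base axis. Payload 4.4 kg.
Tool frame: the origin (TCP) lies midway between the tips of the shut fingers; the grasp point (between the pads) lies 19 mm behind it; z points along the fingers, y is the line along which they close (so a half turn about z gives the same grasp; the last joint's range is limited). The gripper opens to 85 mm and grips with 20 to 120 N. Pads are 22 mm wide; open, the fingers measure 114 mm over their backs; the gripper's body (76 mm by 85 mm) begins 54 mm behind the grasp point. The pads swing forward as they close: fully open they stand 13 mm farther back than shut.
Start: joints at [-1.355, 0.628, 0.038, 1.517, -0.027, 0.996, -0.02], TCP at [180.731, 624.383, 231.313] pointing down, gripper open.
Joint ranges: [-3.06, 3.06], [-0.37, 2.12], [-1.25, 1.32], [0.18, 2.47], [-1.1, 4.24], [0.23, 1.98], [-2.94, 2.94]. Speed limits (rad/s): [2.57, 2.57, 3.14, 3.14, 3.14, 3.14, 3.14].

### API

Orientations are given as [roll, pitch, yaw] about the fixed x, y, z axes, in that order (R = Rz(yaw) Ry(pitch) Rx(roll)).
In Python, from cell import monitor, cams, ctrl gives the robot as it stands.
- The arm moves only by the tool drive_tool, never from a script. Its argument "motion" is a list of rows, each an object with "fingers": the opening, from 0 (shut) to 1 (fully open); "linear": the shift along the tool's x, y, z in m, a list of three; "twist": the turn about the tool's z in rad. In form: [{"fingers": fingers, "linear": [x, y, z], "twist": twist}, ...]. A call has 1 to 5 rows; each row shifts and turns the commanded pose from where the row before left it, along the tool's axes as they then stand; what a row does not reach is not made up. A row lasts 1/12 s, in which the tool goes at most 41.7 mm and 7.16 degrees, less where a joint would pass 70% of its speed; a pose out of reach is approached as far as the arm can. A call with a gripper value outside its range is refused whole. The fingers move at their own pace and stop on an object; the grip force is fixed at half the most. Time passes only in rows, so rows that do not move let the fingers close. It gives the time, the measured TCP pose, the force, the opening and the grip force at its end, in the units of the state.
- monitor.read_state(): the state, without advancing time (a new reading comes with each control period).
- cams.get_image(name): name is "scene" or "side" or "wrist"; returns a dict with "color" (480x640x3 uint8, blue, green, red), "K" (3x3 intrinsics, pixels), "R" (3x3) and "t" (3): a world point X has camera coordinates R X + t. Camera axes: x right, y down, z forward; pixel columns grow to the right and rows downward; lengths in mm; the calibration is good to about 2 mm. A picture is of the moment at which its call begins. There is no depth.
- ctrl.finish_job(): hands the job in; it is judged then, once.
The state is a dict: "clock": time; "qpos": joint angles; "qd": joint speeds; "tau": joint torques, N m; "eef_pos": TCP position; "tool_rot": TCP orientation; "force": force on the tool from outside, world axes, zero at the start; "torque": the same for the moment, N m; "width": finger opening in mm; "gripper_force": force on a finger pad.
Only numpy, scipy, OpenCV 4.12 (cv2) and the standard library are available. Lean on these libraries where they do the work, as an engineer would, in place of code of your own. Each camera call takes 0.05 s, during which the arm holds its last target. There are 200 camera calls.

## Working session

There is one attempt and no reset: what is moved stays moved. The work goes in short steps, Python scripts to look and compute and a tool call to move; the robot and the scene stay as the last step left them, time stands still between calls to the robot, and variables do not carry over. Pictures are saved under pics/ and viewed, at most 10 in all, crops included, and the job is handed in when it is done.

Besides the shell and the picture viewer there is one more tool, called after ">>>" as name(argument=value, ...) on one line, values as JSON. drive_tool: Moves the arm, as the interface text tells. Its arguments: {"type":"object","properties":{"motion":{"type":"array"}},"required":["motion"]}

```bash
mkdir -p pics; ls; python3 - <<'E'
from cell import monitor, cams, ctrl
import cv2, pickle
s=monitor.read_state(); print(s['clock'],s['eef_pos'],s['tool_rot'],s['width'],s['force'])
d={}
for n in ['scene','side']:
    im=cams.get_image(n); d[n]=im; cv2.imwrite(f'pics/{n}0.png',im['color']); print(n,im['R'],im['t'],im['K'])
pickle.dump(d,open('d0.pkl','wb'))
E
```

```text
pics
0.0 [180.5368724  623.79006379 230.38588393] [-3.13973054e+00  7.33290759e-06  2.85982423e+00] 85.6514807814234 [ 0.21991479  1.00680754 -1.08650821]
scene [[ 0.76180715  0.64753274  0.0187409 ]
 [ 0.52401634 -0.59896828 -0.60551126]
 [-0.38086316  0.47110334 -0.79561605]] [-430.29129014 -279.63788369 1207.30631647] [[433.66097241   0.         317.62430762]
 [  0.         433.66097241 238.26240379]
 [  0.           0.           1.        ]]
side [[ 0.98252741 -0.18490444  0.02121875]
 [-0.08940839 -0.56890538 -0.81752848]
 [ 0.16323611  0.801347   -0.57549714]] [-551.03566381  100.65974061 1142.17584214] [[526.08031618   0.         310.18622544]
 [  0.         526.08031618 243.09112001]
 [  0.           0.           1.        ]]
```

View pics/scene0.png

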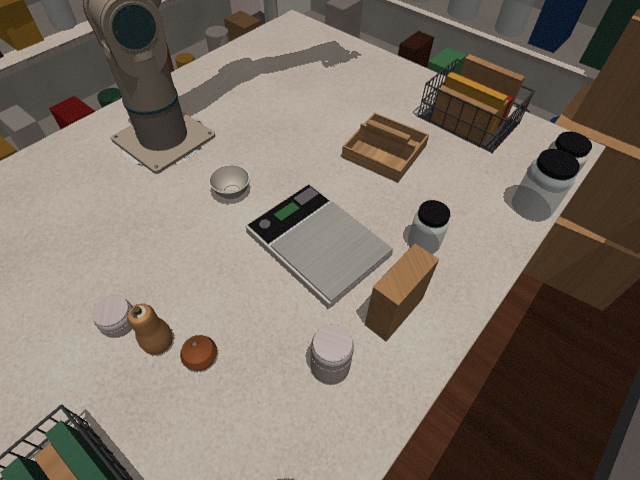

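View pics/side0.png

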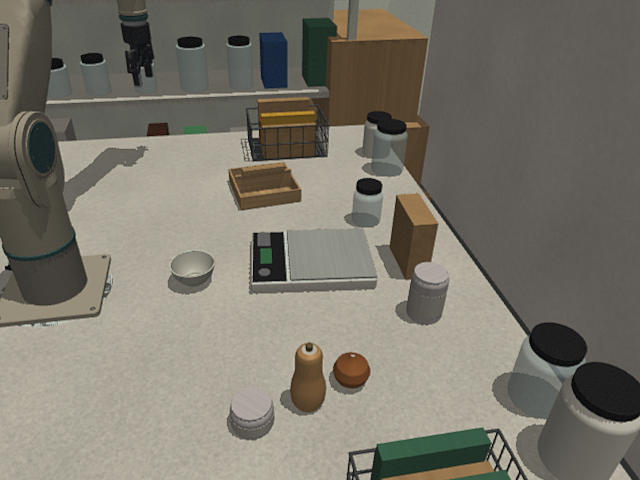

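The scene view shows the scale at about (320,243), the caddy at (385,147), and the squash at (150,330) with the low tin and onion either side of it. The side view agrees: caddy (264,185), scale (313,260), squash (308,380). I'll enlarge crops next.

```bash
python3 - <<'E'
import pickle,cv2
d=pickle.load(open('d0.pkl','rb'))
def grid(c,x0,y0,f):
    for x in range(0,c.shape[1],20*f):
        cv2.line(c,(x,0),(x,8),(0,0,255),1); cv2.putText(c,str(x0+x//f),(x,18),0,.35,(0,0,255),1)
    for y in range(0,c.shape[0],20*f):
        cv2.line(c,(0,y),(8,y),(0,0,255),1); cv2.putText(c,str(y0+y//f),(9,y+4),0,.35,(0,0,255),1)
def crop(n,x0,y0,w,h,f,o):
    c=cv2.resize(d[n]['color'][y0:y0+h,x0:x0+w],None,fx=f,fy=f,interpolation=cv2.INTER_CUBIC)
    grid(c,x0,y0,f); cv2.imwrite(o,c)
crop('scene',240,110,200,200,3,'pics/c1.png')
crop('side',220,155,160,145,4,'pics/c2.png')
E
```

```text
(no output)
```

View pics/c1.png

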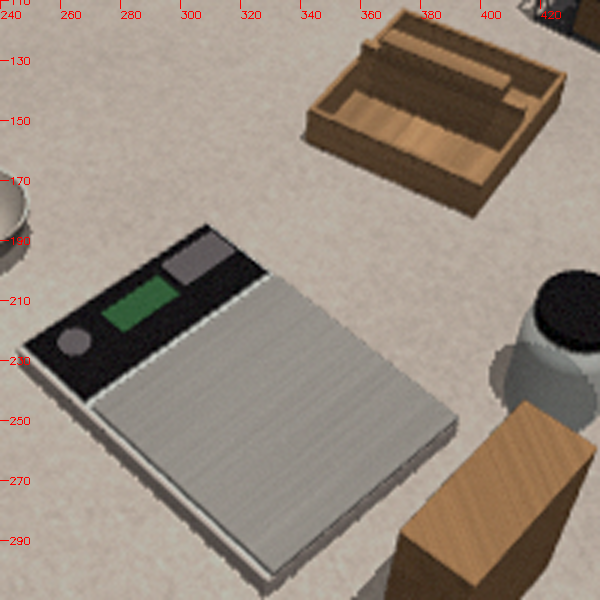

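View pics/c2.png

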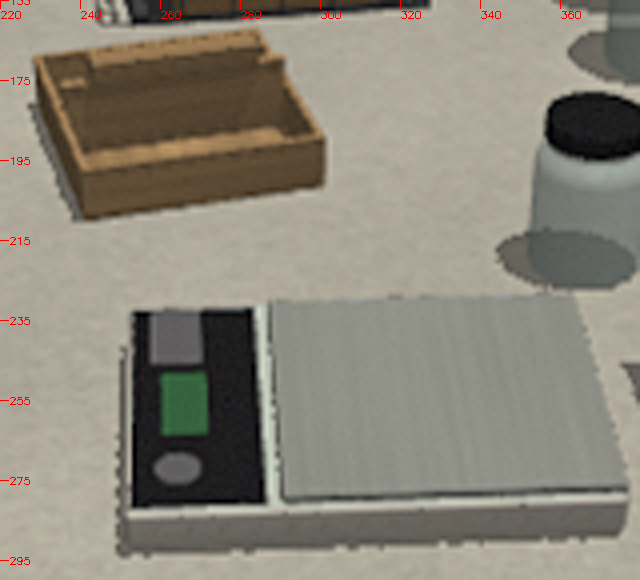

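Read from c1 and c2 (divide by the zoom to get full pixels): platform corners, tare pad centre at about c1 (200,259), caddy rim corners and handle ends. I'll fit the poses from these.

```bash
cat > h.py <<'E'
import numpy as np
from scipy.optimize import least_squares
def proj(c,X):
    P=c['R']@np.asarray(X,float)+np.asarray(c['t']).ravel(); p=c['K']@P; return p[:2]/p[2]
def fit(d,obs,x0):
    def r(p):
        c,s=np.cos(p[2]),np.sin(p[2]); o=[]
        for n,X,u in obs:
            W=[p[0]+c*X[0]-s*X[1],p[1]+s*X[0]+c*X[1],X[2]+(p[3] if len(p)>3 else 0)]
            o.append(proj(d[n],W)-u)
        return np.ravel(o)
    s=least_squares(r,x0,loss='soft_l1'); return s.x,r(s.x).reshape(-1,2)
def tri(d,ob):
    s=least_squares(lambda p:np.ravel([proj(d[n],p)-u for n,u in ob]),[600,0,50]); return s.x,s.fun
E
python3 - <<'E'
import pickle,numpy as np
from h import *
np.set_printoptions(precision=2,suppress=True)
d=pickle.load(open('d0.pkl','rb'))
A=lambda x,y:np.array([240+x/3,110+y/3]); B=lambda x,y:np.array([220+x/4,155+y/4])
S='scene';D='side'
o=[(S,(-55,95,36),A(273,277)),(S,(135,95,36),A(458,418)),(S,(135,-95,36),A(272,573)),(S,(-55,-95,36),A(92,408)),
(D,(-55,95,36),B(270,303)),(D,(135,95,36),B(575,296)),(D,(135,-95,36),B(627,488)),(D,(-55,-95,36),B(282,500))]
for x0 in([600,0,0],[600,0,0,0]):
    p,r=fit(d,o,x0);print('scale',p,np.abs(r).max())
c,s=np.cos(p[2]),np.sin(p[2]);print('platform',p[0]+c*40,p[1]+s*40)
for k,a,b in(('tare',A(200,259),B(177,337)),('unit',A(74,341),B(178,468))):
    t,f=tri(d,[(S,a),(D,b)]);print(k,t,f,'in scale',c*(t[0]-p[0])+s*(t[1]-p[1]),-s*(t[0]-p[0])+c*(t[1]-p[1]))
o=[(S,(-85,-87,40),A(308,108)),(S,(85,-87,40),A(482,185)),(S,(85,87,40),A(565,74)),(S,(-85,87,40),A(404,10)),(S,(-85,-87,0),A(305,138)),(S,(85,-87,0),A(475,216)),
(S,(-60,0,78),A(383,34)),(S,(60,0,78),A(509,82)),
(D,(-85,87,40),B(37,57)),(D,(-85,-87,40),B(85,170)),(D,(85,-87,40),B(323,137)),(D,(-85,-87,0),B(83,217)),(D,(85,-87,0),B(323,185))]
for x0 in([550,400,0],[550,400,0,0]):
    p,r=fit(d,o,x0);print('caddy',p);
print(r.T)
for k,a,b in(('squashtop',(139,310),(309,347)),('tin top',(112,308),(251,403)),('onion',(198,353),(351,370)),('jar lid',(434,213),(369,186)),('talltin',(332,341),(430,275))):
    print(k,*tri(d,[(S,a),(D,b)]))
E
```

```text
scale [566.22  -1.63  -0.11] 1.7062057987488402
scale [565.7    2.21  -0.11  -5.04] 0.8418206653103653
platform 605.4690792451706 -2.11277175629201
tare [462.89  78.3   28.88] [-0.01 -0.18  0.11  0.15] in scale -110.4385209943292 64.52720617318116
unit [448.49 -50.35  31.23] [-0.   -0.05  0.03  0.04] in scale -110.84752902486495 -64.92188146991737
caddy [495.49 364.6    0.12]
caddy [494.59 367.21   0.12  -2.52]
[[ 0.05 -0.16  0.94 -0.26  0.09 -0.47  1.01 -0.12 -0.89 -0.87  0.47  0.44
   0.31]
 [-0.06 -0.18 -0.28 -1.    1.37  0.74 -0.94 -0.16 -0.5   0.16 -0.02  1.18
   0.5 ]]
squashtop [ 484.58 -379.78  131.14] [ 0.    0.02 -0.01 -0.01]
tin top [ 384.89 -402.18   43.31] [ 0.04  1.12 -0.67 -0.67]
onion [ 569.38 -349.24   25.79] [-0.01 -0.43  0.31  0.28]
jar lid [743.12 170.   101.76] [ 0.    0.06 -0.04 -0.05]
talltin [ 763.09 -198.07  101.35] [ 0.03  0.9  -0.79 -0.71]
```

>>> drive_tool(motion=[{"fingers": 1, "linear": [-0.0374, -0.0161, 0], "twist": 0}, {"fingers": 1, "linear": [-0.0374, -0.0161, 0], "twist": 0}, {"fingers": 1, "linear": [-0.0374, -0.0161, 0], "twist": 0}, {"fingers": 1, "linear": [-0.0374, -0.0161, 0], "twist": 0}, {"fingers": 1, "linear": [-0.0374, -0.0161, 0], "twist": 0}])

```text
clock: 0.52
eef_pos: [338.9, 493.4, 230.9]
tool_rot: [-3.141, -0.0, 2.86]
force: [0.1, 0.4, -0.9]
width: 85.4
gripper_force: 0.0
```

>>> drive_tool(motion=[{"fingers": 1, "linear": [-0.0374, -0.0161, 0], "twist": 0}, {"fingers": 1, "linear": [-0.0374, -0.0161, 0], "twist": 0}, {"fingers": 1, "linear": [-0.0374, -0.0161, 0], "twist": 0}, {"fingers": 1, "linear": [-0.0374, -0.0161, 0], "twist": 0}, {"fingers": 1, "linear": [-0.0374, -0.0161, 0], "twist": 0}])

```text
clock: 0.93
eef_pos: [496.3, 364.1, 231.0]
tool_rot: [-3.141, -0.001, 2.86]
force: [0.5, 0.1, -0.3]
width: 85.2
gripper_force: 0.0
```

>>> drive_tool(motion=[{"fingers": 1, "linear": [0, 0, 0], "twist": -0.1}, {"fingers": 1, "linear": [0, 0, 0], "twist": -0.1}, {"fingers": 1, "linear": [0, 0, 0], "twist": -0.1}, {"fingers": 1, "linear": [0, 0, 0], "twist": -0.1}, {"fingers": 1, "linear": [0, 0, 0], "twist": 0}])

```text
clock: 1.35
eef_pos: [495.1, 365.3, 230.8]
tool_rot: [-3.141, -0.001, -3.021]
force: [0.2, 0.8, 0.0]
width: 85.4
gripper_force: 0.0
```

```bash
python3 - <<'E'
from cell import monitor, cams
import cv2,pickle
s=monitor.read_state(); print(s['clock'],s['eef_pos'],s['tool_rot'],s['force'])
im=cams.get_image('wrist'); print(im['R'],im['t'],im['K']); pickle.dump(im,open('w1.pkl','wb')); cv2.imwrite('pics/w1.png',im['color'])
E
```

```text
1.35 [495.09174712 365.3297483  230.80975342] [-3.14146525e+00 -1.09136073e-03 -3.02130201e+00] [0.16776087 0.83534362 0.04417226]
[[-1.20136615e-01  9.92757128e-01 -6.91756834e-04]
 [ 9.44771001e-01  1.14543627e-01  3.07062717e-01]
 [ 3.04917938e-01  3.62359235e-02 -9.51689030e-01]] [-303.69355514 -548.92495818  214.98123039] [[428.26995841   0.         318.42798992]
 [  0.         428.26995841 240.99912513]
 [  0.           0.           1.        ]]
```

View pics/w1.png

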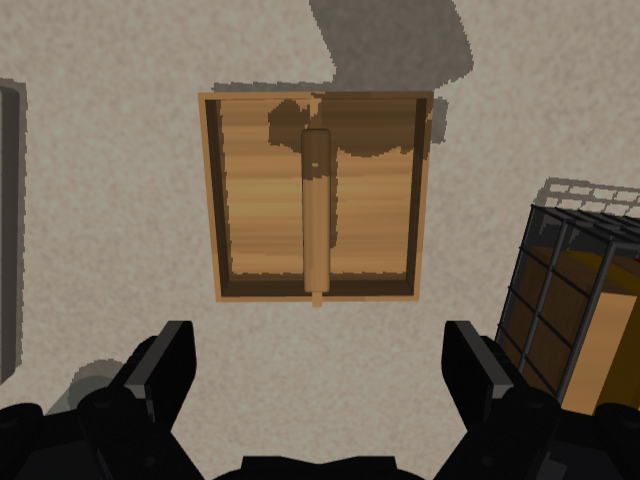

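The wrist view shows the caddy rim corners at (200,94), (433,92), (217,300) and (419,300). The handle bar ends are at (316,130) and (316,291).

```bash
python3 - <<'E'
import pickle,numpy as np
from h import *
np.set_printoptions(precision=3,suppress=True)
d={'w':pickle.load(open('w1.pkl','rb'))}
print(-d['w']['R'].T@np.ravel(d['w']['t']))
o=[('w',X,np.array(u)) for X,u in [((-85,-87,40),(200,94)),((-85,87,40),(433,92)),((85,-87,40),(217,300)),((85,87,40),(419,300)),((-60,0,78),(316,129)),((60,0,78),(316,292))]]
for x0 in([495,365,.1],[495,365,.1,0]):
    p,r=fit(d,o,x0);print(p);print(r.T)
E
```

```text
[416.572 356.58  372.94 ]
[492.913 364.253   0.125]
[[-2.42   1.661 -1.229  0.088 -0.041  1.034]
 [-2.423 -1.678  1.796  0.938  0.127  1.478]]
[493.85  364.438   0.125  -4.724]
[[-0.453  0.072  0.122 -1.182  0.156  1.108]
 [-0.979 -0.08   0.336 -0.413  1.168 -0.   ]]
```

>>> drive_tool(motion=[{"fingers": 1, "linear": [0.001, 0.001, 0.04], "twist": 0}, {"fingers": 1, "linear": [0, 0, 0.04], "twist": 0}, {"fingers": 1, "linear": [0, 0, 0.04], "twist": 0}, {"fingers": 1, "linear": [0, 0, 0.04], "twist": 0}, {"fingers": 1, "linear": [0, 0, 0.023], "twist": 0}])

```text
clock: 1.82
eef_pos: [491.9, 364.9, 44.1]
tool_rot: [-3.138, -0.005, -3.026]
force: [-0.5, -0.2, -0.1]
width: 85.4
gripper_force: 0.0
```

>>> drive_tool(motion=[{"fingers": 1, "linear": [0, 0, 0], "twist": 0}, {"fingers": 0, "linear": [0, 0, 0], "twist": 0}, {"fingers": 0, "linear": [0, 0, 0], "twist": 0}, {"fingers": 0, "linear": [0, 0, 0], "twist": 0}, {"fingers": 0, "linear": [0, 0, 0], "twist": 0}])

```text
clock: 2.23
eef_pos: [495.4, 367.6, 50.5]
tool_rot: [3.14, 0.003, -3.024]
force: [-0.2, 1.1, -0.0]
width: 38.8
gripper_force: 0.0
```

>>> drive_tool(motion=[{"fingers": 0, "linear": [0, 0, 0], "twist": 0}, {"fingers": 0, "linear": [0, 0, 0], "twist": 0}, {"fingers": 0, "linear": [0, 0, 0], "twist": 0}, {"fingers": 0, "linear": [0, 0, 0], "twist": 0}, {"fingers": 0, "linear": [0, 0, 0], "twist": 0}])

```text
clock: 2.65
eef_pos: [495.1, 366.6, 50.0]
tool_rot: [3.141, 0.002, -3.024]
force: [0.1, -2.3, 7.7]
width: 19.0
gripper_force: 60.5
```

>>> drive_tool(motion=[{"fingers": 0, "linear": [0, 0, -0.01], "twist": 0}, {"fingers": 0, "linear": [0, 0, -0.02], "twist": 0}, {"fingers": 0, "linear": [0, 0, -0.025], "twist": 0}, {"fingers": 0, "linear": [0, 0, -0.025], "twist": 0}, {"fingers": 0, "linear": [0, 0, -0.02], "twist": 0}])

```text
clock: 3.07
eef_pos: [494.0, 366.7, 150.4]
tool_rot: [3.141, 0.001, -3.023]
force: [0.8, 0.5, -3.5]
width: 18.8
gripper_force: 59.2
```

>>> drive_tool(motion=[{"fingers": 0, "linear": [-0.0025, -0.014, 0], "twist": 0}, {"fingers": 0, "linear": [-0.0045, -0.0254, 0], "twist": 0}, {"fingers": 0, "linear": [-0.005, -0.028, 0], "twist": 0}, {"fingers": 0, "linear": [-0.005, -0.028, 0], "twist": 0}, {"fingers": 0, "linear": [-0.005, -0.028, 0], "twist": 0}])

```text
clock: 3.48
eef_pos: [529.8, 243.5, 147.1]
tool_rot: [-3.14, -0.002, -3.024]
force: [1.2, 0.3, -3.7]
width: 19.0
gripper_force: 59.1
```

>>> drive_tool(motion=[{"fingers": 0, "linear": [-0.005, -0.028, 0], "twist": 0}, {"fingers": 0, "linear": [-0.005, -0.028, 0], "twist": 0}, {"fingers": 0, "linear": [-0.005, -0.028, 0], "twist": 0}, {"fingers": 0, "linear": [-0.005, -0.028, 0], "twist": 0}, {"fingers": 0, "linear": [-0.005, -0.028, 0], "twist": 0}])

```text
clock: 3.9
eef_pos: [570.9, 107.5, 147.1]
tool_rot: [-3.141, -0.003, -3.024]
force: [0.5, -0.0, -4.0]
width: 19.3
gripper_force: 59.1
```

>>> drive_tool(motion=[{"fingers": 0, "linear": [-0.005, -0.028, 0], "twist": 0}, {"fingers": 0, "linear": [-0.005, -0.028, 0], "twist": 0}, {"fingers": 0, "linear": [-0.0045, -0.028, 0], "twist": 0}, {"fingers": 0, "linear": [-0.0025, -0.014, 0], "twist": 0}, {"fingers": 0, "linear": [0, 0, 0], "twist": 0}])

```text
clock: 4.32
eef_pos: [600.0, 8.4, 147.2]
tool_rot: [-3.138, -0.002, -3.031]
force: [0.0, 0.3, -3.9]
width: 18.8
gripper_force: 59.2
```

>>> drive_tool(motion=[{"fingers": 0, "linear": [0, 0, 0], "twist": 0.04}, {"fingers": 0, "linear": [0, 0, 0], "twist": 0.075}, {"fingers": 0, "linear": [0, 0, 0], "twist": 0.075}, {"fingers": 0, "linear": [0, 0, 0], "twist": 0.04}, {"fingers": 0, "linear": [0, 0, 0], "twist": 0}])

```text
clock: 4.73
eef_pos: [599.1, 16.5, 147.5]
tool_rot: [3.141, -0.002, 3.03]
force: [0.3, 0.2, -4.0]
width: 19.1
gripper_force: 59.1
```

```bash
python3 - <<'E'
from cell import monitor, cams
import cv2,pickle,numpy as np
s=monitor.read_state(); print(s['clock'],s['eef_pos'],s['tool_rot'],s['force'],s['width'],s['gripper_force'])
a=cams.get_image('wrist');b=cams.get_image('side'); d={'w':a,'side':b}; pickle.dump(d,open('d2.pkl','wb'))
c=cv2.resize(b['color'][100:300,200:400],(480,480),interpolation=cv2.INTER_CUBIC)
w=cv2.resize(a['color'],(320,240)); 
m=np.zeros((480,800,3),np.uint8); m[:,:480]=c; m[:240,480:]=w; cv2.imwrite('pics/m2.png',m)
E
```

```text
4.7333 [599.06995652  16.46355234 147.51848213] [ 3.14121740e+00 -2.08082603e-03  3.03017624e+00] [ 0.28394061  0.19851408 -3.97503811] 19.081092652159082 59.14746165275574
```

View pics/m2.png

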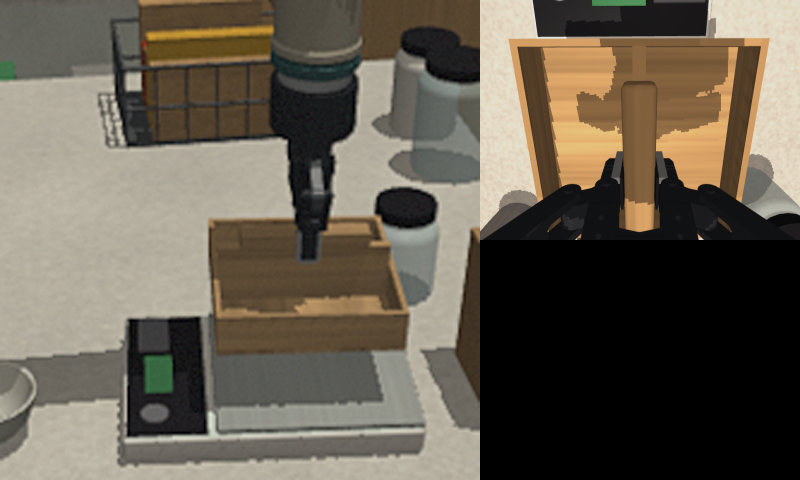

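The caddy hangs level over the platform, about 20 mm too far to +y. I'll correct that and lower it.

>>> drive_tool(motion=[{"fingers": 0, "linear": [-0.005, -0.009, 0], "twist": 0}, {"fingers": 0, "linear": [-0.0045, -0.0095, 0.005], "twist": 0}, {"fingers": 0, "linear": [0, 0, 0.015], "twist": 0}, {"fingers": 0, "linear": [0, 0, 0.02], "twist": 0}, {"fingers": 0, "linear": [0, 0, 0.01], "twist": 0}])

```text
clock: 5.25
eef_pos: [606.8, -6.2, 96.2]
tool_rot: [-3.141, -0.002, 3.028]
force: [-0.9, 0.2, -3.8]
width: 19.4
gripper_force: 59.1
```

>>> drive_tool(motion=[{"fingers": 0, "linear": [0, 0, 0.003], "twist": 0}, {"fingers": 0, "linear": [0, 0, 0], "twist": 0}, {"fingers": 0, "linear": [0, 0, 0], "twist": 0}])

```text
clock: 5.5
eef_pos: [608.1, -4.5, 95.6]
tool_rot: [3.142, 0.001, 3.03]
force: [-0.0, 0.1, -3.4]
width: 19.3
gripper_force: 59.1
```

>>> drive_tool(motion=[{"fingers": 0, "linear": [0.001, 0.001, 0.003], "twist": 0}, {"fingers": 0, "linear": [0, 0, 0.003], "twist": 0}, {"fingers": 0, "linear": [0, 0, 0.002], "twist": 0}, {"fingers": 0, "linear": [0, 0, 0.001], "twist": 0}, {"fingers": 0, "linear": [0, 0, 0], "twist": 0}])

```text
clock: 5.92
eef_pos: [606.7, -3.0, 86.2]
tool_rot: [-3.142, -0.0, 3.03]
force: [-0.5, -0.0, -3.2]
width: 18.6
gripper_force: 59.2
```

>>> drive_tool(motion=[{"fingers": 0, "linear": [0, 0, 0.001], "twist": 0}, {"fingers": 0, "linear": [0, 0, 0], "twist": 0}, {"fingers": 0, "linear": [0, 0, 0], "twist": 0}])

```text
clock: 6.17
eef_pos: [606.9, -3.0, 86.0]
tool_rot: [3.141, 0.0, 3.03]
force: [-0.9, 0.1, 4.5]
width: 18.8
gripper_force: 60.1
```

Contact is made, with the force reading at +4.5 N. Releasing now.

>>> drive_tool(motion=[{"fingers": 1, "linear": [0, 0, 0], "twist": 0}, {"fingers": 1, "linear": [0, 0, 0], "twist": 0}, {"fingers": 1, "linear": [0, 0, 0], "twist": 0}, {"fingers": 1, "linear": [0, 0, 0], "twist": 0}, {"fingers": 1, "linear": [0, 0, 0], "twist": 0}])

```text
clock: 6.58
eef_pos: [606.9, -3.1, 85.3]
tool_rot: [3.142, 0.0, 3.03]
force: [0.3, -1.2, -0.1]
width: 78.2
gripper_force: 0.0
```

>>> drive_tool(motion=[{"fingers": 1, "linear": [0, 0, 0], "twist": 0}, {"fingers": 1, "linear": [0, 0, -0.02], "twist": 0}, {"fingers": 1, "linear": [0, 0, -0.04], "twist": 0}, {"fingers": 1, "linear": [0, 0, -0.04], "twist": 0}, {"fingers": 1, "linear": [0, 0, -0.04], "twist": 0}])

```text
clock: 7.0
eef_pos: [606.2, -3.1, 226.5]
tool_rot: [-3.141, -0.001, 3.03]
force: [0.5, -1.1, 0.1]
width: 85.3
gripper_force: 0.0
```

>>> drive_tool(motion=[{"fingers": 0, "linear": [0, 0, -0.03], "twist": 0}, {"fingers": 0, "linear": [0.03, 0, 0], "twist": 0}, {"fingers": 0, "linear": [0.03, 0, 0], "twist": 0}, {"fingers": 0, "linear": [0, 0, 0], "twist": 0}, {"fingers": 0, "linear": [0, 0, 0], "twist": 0}])

```text
clock: 7.42
eef_pos: [545.8, 3.8, 255.7]
tool_rot: [-3.142, -0.0, 3.03]
force: [0.3, 0.5, 0.2]
width: 25.5
gripper_force: 0.0
```

```bash
python3 - <<'E'
from cell import monitor, cams
import cv2,pickle,numpy as np
s=monitor.read_state(); print(s['clock'],s['eef_pos'],s['tool_rot'],s['force'],s['width'],s['gripper_force'])
a=cams.get_image('wrist');pickle.dump({'w':a,'side':cams.get_image('side'),'scene':cams.get_image('scene')},open('d3.pkl','wb'))
cv2.imwrite('pics/w3.png',a['color'])
E
```

```text
7.4167 [545.77585271   3.75527549 255.72581371] [-3.14151408e+00 -3.81071820e-04  3.03029518e+00] [0.28916266 0.46732242 0.2295598 ] 25.478214362854427 0.0
```

View pics/w3.png

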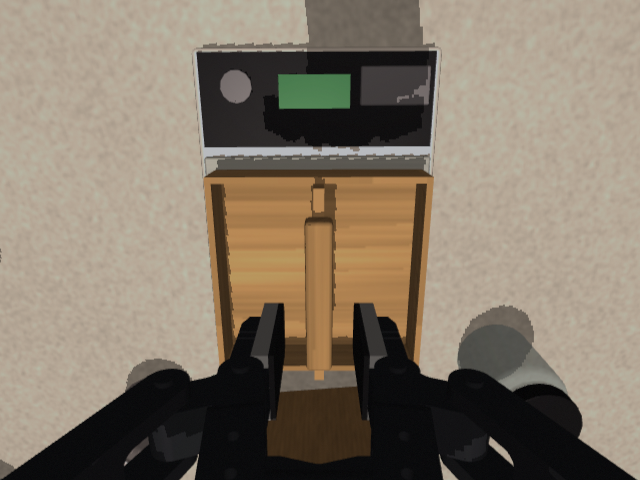

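The caddy sits square on the platform: rim at (205,179) and (433,178), handle ends at (318,219) and (318,371). The tare pad is centred at (395,86) and the round key at (236,87).

```bash
python3 - <<'E'
import pickle,numpy as np
from h import *
np.set_printoptions(precision=3,suppress=True)
d=pickle.load(open('d3.pkl','rb'));d={'w':d['w']}
f=lambda l:[('w',X,np.array(u)) for X,u in l]
for l,x0 in ((f([((-85,-87,40),(205,179)),((-85,87,40),(433,178)),((-60,0,78),(318,218)),((60,0,78),(318,371))]),[605,-3,-.1,36]),):
    p,r=fit(d,l,x0);print('caddy',p,np.abs(r).max())
for zc in(0,-5):
  p,r=fit(d,f([((-110,64,34+zc),(395,85.5)),((-110,-64,34+zc),(236,87)),((-137,100,36+zc),(437,49)),((-137,-100,36+zc),(196,50))]),[566,0,-.1])
  c,s=np.cos(p[2]),np.sin(p[2]);print('scale',p,r.T,'plat',p[0]+40*c,p[1]+40*s,'tare',p[0]-110*c-64*s,p[1]-110*s+64*c)
E
```

```text
caddy [606.015  -2.418  -0.111  32.1  ] 4.840711517082383
scale [564.15    0.361  -0.106] [[ 0.553 -0.549  7.212 -9.64 ]
 [ 0.574 -0.093 -0.28   0.105]] plat 603.9248054331587 -3.8809924397854547 tare 461.5587909991344 75.66721894281693
scale [563.756   0.388  -0.106] [[-0.513  0.524  5.44  -7.862]
 [ 0.27  -0.388 -0.085  0.315]] plat 603.5309907372425 -3.8498984215709275 tare 461.1552533424042 75.68090945359174
```

>>> drive_tool(motion=[{"fingers": 0, "linear": [0.0228, 0.0158, 0], "twist": 0}, {"fingers": 0, "linear": [0.0228, 0.0158, 0], "twist": 0}, {"fingers": 0, "linear": [0.0228, 0.0158, 0.01], "twist": 0}, {"fingers": 0, "linear": [0.0228, 0.0158, 0.02], "twist": 0}, {"fingers": 0, "linear": [0, 0, 0.03], "twist": 0}])

```text
clock: 7.98
eef_pos: [462.1, 80.9, 196.3]
tool_rot: [3.138, 0.002, 3.035]
force: [0.6, 0.4, -1.1]
width: -0.0
gripper_force: 0.0
```

>>> drive_tool(motion=[{"fingers": 0, "linear": [0, 0, 0.035], "twist": 0}, {"fingers": 0, "linear": [0, 0, 0.035], "twist": 0}, {"fingers": 0, "linear": [0, 0, 0.035], "twist": 0}, {"fingers": 0, "linear": [0, 0, 0.02], "twist": 0}, {"fingers": 0, "linear": [0, 0, 0.0], "twist": 0}])

```text
clock: 8.4
eef_pos: [461.8, 76.2, 66.3]
tool_rot: [-3.139, -0.007, 3.03]
force: [-0.4, -0.2, 0.6]
width: 0.1
gripper_force: 0.0
```

>>> drive_tool(motion=[{"fingers": 0, "linear": [0, 0, 0], "twist": 0}, {"fingers": 0, "linear": [0, 0, 0], "twist": 0}, {"fingers": 0, "linear": [0, 0, 0], "twist": 0}])

```text
clock: 8.65
eef_pos: [465.1, 76.9, 71.7]
tool_rot: [3.141, 0.003, 3.03]
force: [-0.4, -0.6, 0.2]
width: -0.2
gripper_force: 0.0
```

>>> drive_tool(motion=[{"fingers": 0, "linear": [0.002, 0, 0.008], "twist": 0}, {"fingers": 0, "linear": [0, 0, 0.01], "twist": 0}, {"fingers": 0, "linear": [0, 0, 0.01], "twist": 0}, {"fingers": 0, "linear": [0, 0, 0.004], "twist": 0}, {"fingers": 0, "linear": [0, 0, 0], "twist": 0}])

```text
clock: 9.07
eef_pos: [460.6, 76.7, 37.0]
tool_rot: [-3.141, -0.002, 3.03]
force: [0.2, 0.1, -0.7]
width: 0.1
gripper_force: 0.0
```

>>> drive_tool(motion=[{"fingers": 0, "linear": [0, 0, 0.001], "twist": 0}, {"fingers": 0, "linear": [0, 0, 0], "twist": 0}, {"fingers": 0, "linear": [0, 0, 0], "twist": 0}])

```text
clock: 9.32
eef_pos: [461.7, 76.9, 37.4]
tool_rot: [3.141, 0.0, 3.03]
force: [-0.0, 0.8, -0.4]
width: -0.1
gripper_force: 0.0
```

>>> drive_tool(motion=[{"fingers": 0, "linear": [0, 0, 0.0015], "twist": 0}, {"fingers": 0, "linear": [0, 0, 0.001], "twist": 0}, {"fingers": 0, "linear": [0, 0, 0.0007], "twist": 0}, {"fingers": 0, "linear": [0, 0, 0], "twist": 0}])

```text
clock: 9.65
eef_pos: [461.6, 76.8, 34.1]
tool_rot: [3.142, 0.0, 3.03]
force: [-0.1, 0.2, 0.3]
width: -0.0
gripper_force: 0.2
```

>>> drive_tool(motion=[{"fingers": 0, "linear": [0, 0, 0.0006], "twist": 0}, {"fingers": 0, "linear": [0, 0, 0.0005], "twist": 0}, {"fingers": 0, "linear": [0, 0, 0], "twist": 0}])

```text
clock: 9.9
eef_pos: [461.6, 76.8, 33.1]
tool_rot: [3.142, 0.0, 3.03]
force: [-1.2, 0.2, 4.1]
width: 0.2
gripper_force: 2.0
```

>>> drive_tool(motion=[{"fingers": 0, "linear": [0, 0, 0.0007], "twist": 0}, {"fingers": 0, "linear": [0, 0, 0], "twist": 0}, {"fingers": 0, "linear": [0, 0, 0], "twist": 0}])

```text
clock: 10.15
eef_pos: [461.6, 76.8, 32.6]
tool_rot: [3.142, 0.0, 3.03]
force: [-1.0, -1.1, 6.3]
width: -0.1
gripper_force: 3.1
```

>>> drive_tool(motion=[{"fingers": 0, "linear": [0, 0, 0], "twist": 0}, {"fingers": 0, "linear": [0, 0, 0], "twist": 0}, {"fingers": 0, "linear": [0, 0, 0], "twist": 0}, {"fingers": 0, "linear": [0, 0, 0], "twist": 0}, {"fingers": 0, "linear": [0, 0, 0], "twist": 0}])

```text
clock: 10.57
eef_pos: [461.7, 76.8, 32.6]
tool_rot: [3.141, 0.0, 3.03]
force: [-0.7, 0.4, 6.3]
width: -0.1
gripper_force: 3.1
```

>>> drive_tool(motion=[{"fingers": 0, "linear": [0, 0, -0.01], "twist": 0}, {"fingers": 0, "linear": [0, 0, -0.04], "twist": 0}, {"fingers": 0, "linear": [0, 0, -0.04], "twist": 0}, {"fingers": 0, "linear": [0, 0, -0.04], "twist": 0}, {"fingers": 0, "linear": [0, 0, -0.04], "twist": 0}])

```text
clock: 10.98
eef_pos: [460.7, 76.6, 204.5]
tool_rot: [-3.141, -0.001, 3.03]
force: [1.0, -0.5, 0.3]
width: -0.3
gripper_force: 0.0
```

>>> drive_tool(motion=[{"fingers": 1, "linear": [0, 0, -0.04], "twist": 0}, {"fingers": 1, "linear": [0, 0, 0], "twist": 0}])

```text
clock: 11.15
eef_pos: [465.6, 77.7, 249.7]
tool_rot: [3.137, 0.013, 3.03]
force: [0.7, -0.2, 0.1]
width: 23.2
gripper_force: 0.0
```

```bash
python3 -c "
from cell import monitor
s=monitor.read_state();print(s['clock'],s['eef_pos'],s['tool_rot'],s['qpos'])"
```

```text
11.15 [465.61940643  77.70424899 249.72305734] [3.13729411 0.0131754  3.02950452] [-0.15894964  0.34576826 -0.08805643  1.98265281  0.04226054  0.80099903
  1.18791217]
```

>>> drive_tool(motion=[{"fingers": 1, "linear": [-0.002, -0.0305, 0], "twist": 0}, {"fingers": 1, "linear": [-0.002, -0.0305, 0], "twist": 0}, {"fingers": 1, "linear": [-0.002, -0.0305, 0], "twist": 0}, {"fingers": 1, "linear": [-0.002, -0.0305, 0], "twist": 0}, {"fingers": 1, "linear": [-0.002, -0.0305, 0], "twist": 0}])

```text
clock: 11.57
eef_pos: [453.8, -77.1, 242.7]
tool_rot: [3.142, -0.0, 3.03]
force: [0.4, 0.6, -0.5]
width: 82.9
gripper_force: 0.0
```

>>> drive_tool(motion=[{"fingers": 1, "linear": [-0.002, -0.0305, 0], "twist": 0}, {"fingers": 1, "linear": [-0.002, -0.0305, 0], "twist": 0}, {"fingers": 1, "linear": [-0.002, -0.0305, 0], "twist": 0}, {"fingers": 1, "linear": [-0.002, -0.0305, 0], "twist": 0}, {"fingers": 1, "linear": [-0.002, -0.0305, 0], "twist": 0}])

```text
clock: 11.98
eef_pos: [446.7, -229.8, 242.7]
tool_rot: [3.141, -0.0, 3.03]
force: [0.5, 0.7, 0.4]
width: 85.2
gripper_force: 0.0
```

>>> drive_tool(motion=[{"fingers": 1, "linear": [-0.002, -0.0305, 0], "twist": 0}, {"fingers": 1, "linear": [-0.002, -0.0305, 0], "twist": 0}, {"fingers": 1, "linear": [-0.002, -0.0305, 0], "twist": 0}, {"fingers": 1, "linear": [-0.002, -0.0305, 0], "twist": 0}, {"fingers": 1, "linear": [-0.002, -0.0305, 0], "twist": 0}])

```text
clock: 12.4
eef_pos: [439.6, -382.4, 242.6]
tool_rot: [3.141, -0.0, 3.03]
force: [1.5, -0.6, -0.2]
width: 85.1
gripper_force: 0.0
```

>>> drive_tool(motion=[{"fingers": 1, "linear": [0, 0, 0], "twist": 0}, {"fingers": 1, "linear": [0, 0, 0], "twist": 0}, {"fingers": 1, "linear": [0, 0, 0], "twist": 0}])

```text
clock: 12.65
eef_pos: [440.1, -380.2, 242.2]
tool_rot: [3.14, -0.001, 3.03]
force: [-0.2, 0.7, 0.6]
width: 85.2
gripper_force: 0.0
```

```bash
python3 - <<'E'
from cell import monitor, cams
import cv2,pickle,numpy as np
s=monitor.read_state(); print(s['clock'],s['eef_pos'],s['tool_rot'],s['qpos'])
a=cams.get_image('wrist');pickle.dump({'w':a},open('d4.pkl','wb'))
cv2.imwrite('pics/w4.png',a['color'])
E
```

```text
12.65 [ 440.09712393 -380.21589959  242.18833552] [ 3.14025457e+00 -5.90322973e-04  3.02985926e+00] [ 6.66393708e-01  5.16910644e-01 -2.47582701e-03  1.70023654e+00
  4.93571230e-04  9.25651586e-01  2.12300612e+00]
```

View pics/w4.png

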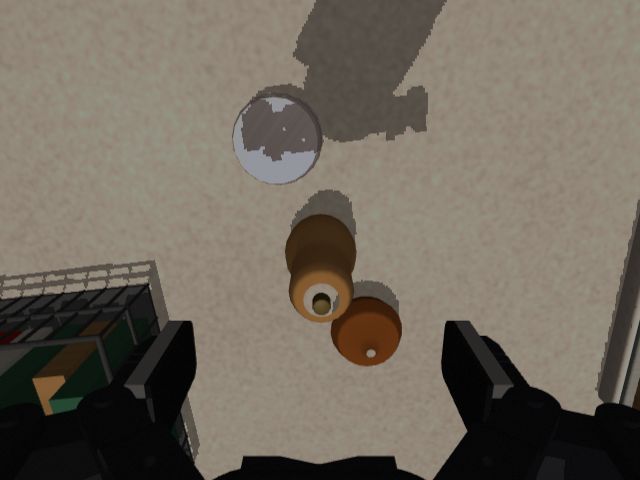

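The squash stalk top is at (321,302) and the bulb centre at about (321,250). The low tin is at (278,139) and the onion at (367,331).

```bash
python3 - <<'E'
import pickle,numpy as np
w=pickle.load(open('d4.pkl','rb'))['w'];R=w['R'];C=-R.T@np.ravel(w['t'])
def ray(u,z):
    v=R.T@np.linalg.inv(w['K'])@[*u,1]; return C+v*(z-C[2])/v[2]
for n,u,z in(('stalk',(321,302),141),('neck',(321,292),116),('bulb',(321.5,250),34),('tin',(278,139),50),('onion',(367,331),33)):print(n,ray(u,z).round(1),ray(u,z-5).round(1))
E
```

```text
stalk [ 479.7 -382.3  141. ] [ 482.1 -382.6  136. ]
neck [ 484.3 -382.7  116. ] [ 486.6 -382.9  111. ]
bulb [ 482.4 -381.5   34. ] [ 484.2 -381.6   29. ]
tin [ 384.3 -404.2   50. ] [ 384.7 -404.7   45. ]
onion [ 566.3 -348.3   33. ] [ 569.2 -348.    28. ]
```

>>> drive_tool(motion=[{"fingers": 1, "linear": [-0.021, 0.0015, 0], "twist": 0}, {"fingers": 1, "linear": [-0.021, 0.0015, 0], "twist": 0}, {"fingers": 1, "linear": [0, 0, 0.015], "twist": 0}, {"fingers": 1, "linear": [0, 0, 0.02], "twist": 0}, {"fingers": 1, "linear": [0, 0, 0], "twist": 0}])

```text
clock: 13.12
eef_pos: [481.3, -379.4, 204.1]
tool_rot: [3.137, -0.006, 3.033]
force: [-0.6, 0.8, -0.7]
width: 85.4
gripper_force: 0.0
```

>>> drive_tool(motion=[{"fingers": 1, "linear": [0, 0, 0.02], "twist": 0}, {"fingers": 1, "linear": [0, 0, 0.025], "twist": 0}, {"fingers": 1, "linear": [0, 0, 0.025], "twist": 0}, {"fingers": 1, "linear": [0, 0, 0.015], "twist": 0}, {"fingers": 1, "linear": [0, 0, 0], "twist": 0}])

```text
clock: 13.53
eef_pos: [480.8, -380.3, 119.9]
tool_rot: [3.138, -0.005, 3.031]
force: [-0.1, 0.4, 0.5]
width: 85.1
gripper_force: 0.0
```

>>> drive_tool(motion=[{"fingers": 1, "linear": [0, 0, 0.015], "twist": 0}, {"fingers": 1, "linear": [0, 0, 0.013], "twist": 0}, {"fingers": 1, "linear": [0, 0, 0.01], "twist": 0}, {"fingers": 1, "linear": [0, 0, 0], "twist": 0}, {"fingers": 1, "linear": [0, 0, 0], "twist": 0}])

```text
clock: 13.95
eef_pos: [482.7, -382.7, 85.0]
tool_rot: [-3.142, 0.0, 3.03]
force: [-0.4, -0.6, 0.0]
width: 85.5
gripper_force: 0.0
```

>>> drive_tool(motion=[{"fingers": 0.75, "linear": [0, 0, 0], "twist": 0}, {"fingers": 0.6, "linear": [0, 0, 0], "twist": 0}, {"fingers": 0.56, "linear": [0, 0, 0], "twist": 0}, {"fingers": 0.53, "linear": [0, 0, 0], "twist": 0}, {"fingers": 0.5, "linear": [0, 0, 0], "twist": 0}])

```text
clock: 14.37
eef_pos: [482.7, -383.2, 85.2]
tool_rot: [-3.141, 0.001, 3.03]
force: [-1.5, 0.2, 6.2]
width: 43.9
gripper_force: 52.4
```

>>> drive_tool(motion=[{"fingers": 0.45, "linear": [0, 0, 0], "twist": 0}, {"fingers": 0.3, "linear": [0, 0, 0], "twist": 0}, {"fingers": 0, "linear": [0, 0, 0], "twist": 0}, {"fingers": 0, "linear": [0, 0, 0], "twist": 0}, {"fingers": 0, "linear": [0, 0, 0], "twist": 0}])

```text
clock: 14.78
eef_pos: [482.7, -383.2, 85.3]
tool_rot: [-3.141, 0.001, 3.03]
force: [-0.3, 0.3, 4.0]
width: 43.7
gripper_force: 60.1
```

>>> drive_tool(motion=[{"fingers": 0, "linear": [0, 0, -0.01], "twist": 0}, {"fingers": 0, "linear": [0, 0, -0.025], "twist": 0}, {"fingers": 0, "linear": [0, 0, -0.03], "twist": 0}, {"fingers": 0, "linear": [0, 0, -0.03], "twist": 0}, {"fingers": 0, "linear": [0, 0, -0.025], "twist": 0}])

```text
clock: 15.2
eef_pos: [482.1, -382.7, 206.0]
tool_rot: [3.141, -0.0, 3.03]
force: [0.5, -0.6, -4.5]
width: 43.6
gripper_force: 62.4
```

>>> drive_tool(motion=[{"fingers": 0, "linear": [0, 0, 0], "twist": 0}, {"fingers": 0, "linear": [-0.0028, 0.0124, 0], "twist": 0}, {"fingers": 0, "linear": [-0.0028, 0.0124, 0], "twist": 0}, {"fingers": 0, "linear": [-0.0057, 0.0248, 0], "twist": 0}, {"fingers": 0, "linear": [-0.0057, 0.0248, 0], "twist": 0}])

```text
clock: 15.62
eef_pos: [506.4, -308.4, 201.9]
tool_rot: [3.139, -0.004, 3.029]
force: [1.3, 0.2, -4.2]
width: 43.6
gripper_force: 62.3
```

>>> drive_tool(motion=[{"fingers": 0, "linear": [-0.0057, 0.0248, 0], "twist": 0}, {"fingers": 0, "linear": [-0.0057, 0.0248, 0], "twist": 0}, {"fingers": 0, "linear": [-0.0057, 0.0248, 0], "twist": 0}, {"fingers": 0, "linear": [-0.0057, 0.0248, 0], "twist": 0}, {"fingers": 0, "linear": [-0.0057, 0.0248, 0], "twist": 0}])

```text
clock: 16.03
eef_pos: [548.6, -187.0, 201.9]
tool_rot: [3.14, -0.005, 3.032]
force: [0.1, -0.4, -4.0]
width: 43.5
gripper_force: 62.3
```

>>> drive_tool(motion=[{"fingers": 0, "linear": [-0.0057, 0.0248, 0], "twist": 0}, {"fingers": 0, "linear": [-0.0057, 0.0248, 0], "twist": 0}, {"fingers": 0, "linear": [-0.0057, 0.0248, 0], "twist": 0}, {"fingers": 0, "linear": [-0.0057, 0.0248, 0], "twist": 0}, {"fingers": 0, "linear": [-0.0057, 0.0248, 0], "twist": 0}])

```text
clock: 16.45
eef_pos: [590.2, -67.2, 201.9]
tool_rot: [3.141, -0.005, 3.032]
force: [0.3, 0.1, -5.2]
width: 43.5
gripper_force: 62.3
```

>>> drive_tool(motion=[{"fingers": 0, "linear": [-0.0028, 0.0124, 0], "twist": 0}, {"fingers": 0, "linear": [-0.0028, 0.0124, 0], "twist": 0}, {"fingers": 0, "linear": [0, 0, 0], "twist": 0}, {"fingers": 0, "linear": [0, 0, 0], "twist": 0}, {"fingers": 0, "linear": [0, 0, 0], "twist": 0}])

```text
clock: 16.87
eef_pos: [599.4, -48.9, 203.9]
tool_rot: [-3.14, -0.001, 3.028]
force: [-0.0, -0.3, -3.9]
width: 43.2
gripper_force: 62.4
```

```bash
python3 - <<'E'
from cell import monitor, cams
import cv2,numpy as np
s=monitor.read_state(); print(s['clock'],s['eef_pos'],s['tool_rot'],s['force'],s['width'],s['gripper_force'])
a=cams.get_image('side')['color'];b=cams.get_image('scene')['color']
m=np.hstack([cv2.resize(a[130:330,210:410],(400,400)),cv2.resize(b[130:330,220:420],(400,400))]);cv2.imwrite('pics/m5.png',m)
E
```

```text
16.8667 [599.39643736 -48.90009528 203.88755689] [-3.13975887e+00 -1.25564201e-03  3.02757775e+00] [-4.28014490e-04 -2.55490848e-01 -3.94761783e+00] 43.245808286954976 62.39632143639028
```

View pics/m5.png

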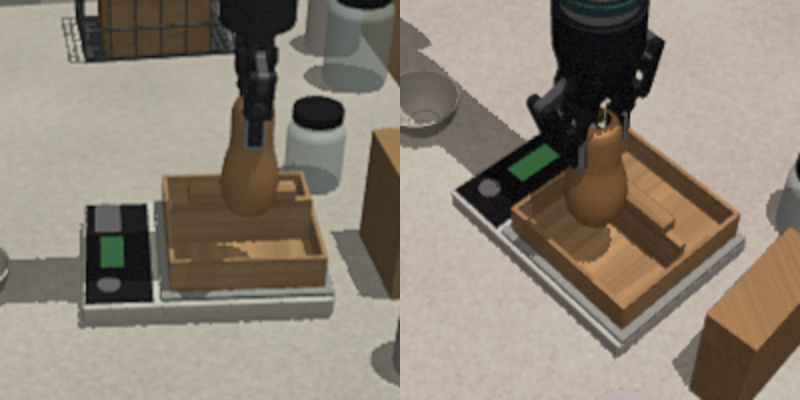

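The squash is upright above the -y bay. Lowering it now.

>>> drive_tool(motion=[{"fingers": 0, "linear": [0, 0.002, 0.01], "twist": 0}, {"fingers": 0, "linear": [0, 0, 0.015], "twist": 0}, {"fingers": 0, "linear": [0, 0, 0.02], "twist": 0}, {"fingers": 0, "linear": [0, 0, 0.015], "twist": 0}, {"fingers": 0, "linear": [0, 0, 0.005], "twist": 0}])

```text
clock: 17.38
eef_pos: [598.3, -45.3, 136.4]
tool_rot: [-3.141, -0.005, 3.029]
force: [-1.1, 1.2, -4.7]
width: 43.6
gripper_force: 62.3
```

>>> drive_tool(motion=[{"fingers": 0, "linear": [0, 0, 0.003], "twist": 0}, {"fingers": 0, "linear": [0, 0, 0], "twist": 0}, {"fingers": 0, "linear": [0, 0, 0], "twist": 0}])

```text
clock: 17.63
eef_pos: [601.0, -45.0, 136.9]
tool_rot: [3.142, 0.001, 3.029]
force: [0.1, -0.4, -3.9]
width: 43.5
gripper_force: 62.4
```

>>> drive_tool(motion=[{"fingers": 0, "linear": [0, 0, 0.003], "twist": 0}, {"fingers": 0, "linear": [0, 0, 0.003], "twist": 0}, {"fingers": 0, "linear": [0, 0, 0.002], "twist": 0}, {"fingers": 0, "linear": [0, 0, 0.001], "twist": 0}, {"fingers": 0, "linear": [0, 0, 0], "twist": 0}])

```text
clock: 18.05
eef_pos: [600.3, -44.7, 127.1]
tool_rot: [-3.142, -0.0, 3.03]
force: [-0.0, -0.4, -3.1]
width: 43.3
gripper_force: 62.4
```

>>> drive_tool(motion=[{"fingers": 0, "linear": [0, 0, 0.0007], "twist": 0}, {"fingers": 0, "linear": [0, 0, 0], "twist": 0}, {"fingers": 0, "linear": [0, 0, 0], "twist": 0}])

```text
clock: 18.3
eef_pos: [600.5, -44.7, 126.6]
tool_rot: [-3.142, 0.0, 3.03]
force: [0.7, 0.7, -5.3]
width: 43.3
gripper_force: 62.4
```

>>> drive_tool(motion=[{"fingers": 0, "linear": [0, 0, 0.0007], "twist": 0}, {"fingers": 0, "linear": [0, 0, 0.0003], "twist": 0}, {"fingers": 0, "linear": [0, 0, 0], "twist": 0}])

```text
clock: 18.55
eef_pos: [600.7, -44.8, 126.3]
tool_rot: [3.142, 0.001, 3.03]
force: [-1.0, -0.1, 3.5]
width: 43.5
gripper_force: 63.1
```

Contact at TCP z 126.3. Releasing gently.

>>> drive_tool(motion=[{"fingers": 0.5, "linear": [0, 0, 0], "twist": 0}, {"fingers": 0.55, "linear": [0, 0, 0], "twist": 0}, {"fingers": 0.6, "linear": [0, 0, 0], "twist": 0}, {"fingers": 0.7, "linear": [0, 0, 0], "twist": 0}, {"fingers": 0.85, "linear": [0, 0, 0], "twist": 0}])

```text
clock: 18.97
eef_pos: [600.7, -44.8, 125.5]
tool_rot: [-3.142, 0.0, 3.03]
force: [0.6, 0.8, -0.8]
width: 69.9
gripper_force: 0.0
```

>>> drive_tool(motion=[{"fingers": 1, "linear": [0, 0, 0], "twist": 0}, {"fingers": 1, "linear": [0, 0, 0], "twist": 0}, {"fingers": 1, "linear": [0, 0, 0], "twist": 0}, {"fingers": 1, "linear": [0, 0, -0.01], "twist": 0}, {"fingers": 1, "linear": [0, 0, -0.02], "twist": 0}])

```text
clock: 19.38
eef_pos: [598.6, -44.6, 154.2]
tool_rot: [-3.141, -0.005, 3.03]
force: [0.1, -0.5, -0.3]
width: 85.6
gripper_force: 0.0
```

>>> drive_tool(motion=[{"fingers": 1, "linear": [0, 0, -0.03], "twist": 0}, {"fingers": 1, "linear": [0, 0, -0.03], "twist": 0}, {"fingers": 1, "linear": [0, 0, -0.03], "twist": 0}, {"fingers": 1, "linear": [0, 0, -0.02], "twist": 0}, {"fingers": 1, "linear": [0, 0, 0], "twist": 0}])

```text
clock: 19.8
eef_pos: [603.4, -45.0, 271.5]
tool_rot: [3.141, 0.01, 3.03]
force: [-0.1, 0.1, 0.2]
width: 85.4
gripper_force: 0.0
```

>>> drive_tool(motion=[{"fingers": 1, "linear": [0, 0, 0], "twist": 0}, {"fingers": 1, "linear": [0, 0, 0], "twist": 0}, {"fingers": 1, "linear": [0, 0, 0], "twist": 0}, {"fingers": 1, "linear": [0, 0, 0], "twist": 0}, {"fingers": 1, "linear": [0, 0, 0], "twist": 0}])

```text
clock: 20.22
eef_pos: [599.9, -44.7, 264.5]
tool_rot: [-3.141, -0.002, 3.03]
force: [-0.3, -0.5, 0.4]
width: 85.3
gripper_force: 0.0
```

```bash
python3 - <<'E'
from cell import monitor, cams
import cv2,numpy as np
s=monitor.read_state(); print(s['clock'],s['eef_pos'],s['force'],s['width'],s['qd'])
a=cams.get_image('side')['color'];b=cams.get_image('scene')['color']
m=np.hstack([cv2.resize(a[130:330,210:410],(400,400)),cv2.resize(b[130:330,220:420],(400,400))]);cv2.imwrite('pics/m6.png',m)
E
```

```text
20.2167 [599.9077533  -44.70146398 264.5219429 ] [-0.27701907 -0.53739288  0.41267526] 85.31304624200439 [-0.00154973 -0.00418129  0.00100791 -0.00612678 -0.00151471 -0.00021349
 -0.00035191]
```

View pics/m6.png

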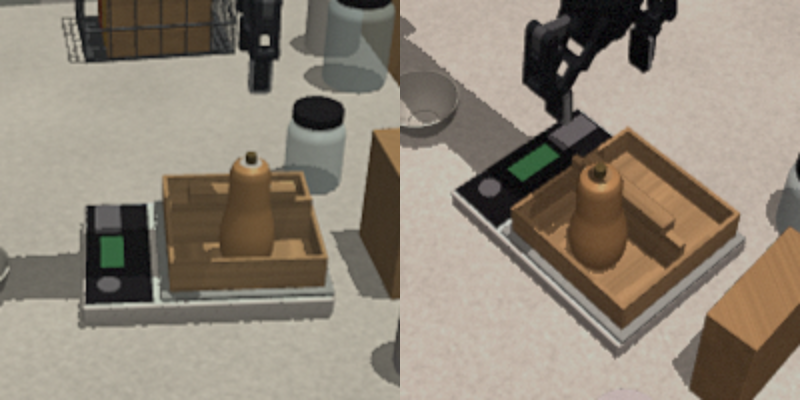

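The squash stands upright in the bay, the caddy is square on the platform, and the gripper is clear of both.

```bash
python3 -c "
from cell import ctrl
print(ctrl.finish_job())"
```

```text
the job is handed in; nothing more can be done
None
```

I handed the job in at about 20 s of robot time: the caddy is square on the platform, the tare pad was held at about 6 N for over half a second, and the squash stands upright in the -y bay with the gripper clear; the hand-in call gave no verdict.

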